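# Jack up the drain tray of a safety cabinet and hold it

## Robot

A 7-joint arm with a two-finger parallel gripper is mounted at the origin on the work surface. World frame = base frame: x ahead of the robot, y to its left, z up, the work surface at z = 0. Lengths are in m, angles in rad, forces in N, time in s.
With the tool pointing down it reaches from about 0.425 to 0.925 m from the base axis. Payload 6.8 kg.
Tool frame: the origin (TCP) lies on the mounting face of the last link; the fingertips stand 173 mm ahead of it and the grasp point (between the pads) lies 155 mm ahead of it; z points along the fingers, y is the line along which they close (so a half turn about z gives the same grasp; the last joint's range is limited). The gripper opens to 85 mm and grips with 20 to 120 N. Pads are 22 mm wide; open, the fingers measure 114 mm over their backs; the gripper's body (76 mm by 85 mm) begins 54 mm behind the grasp point. The pads swing forward as they close: fully open they stand 13 mm farther back than shut.
Start: joints at [-1.251, 0.477, 0.022, 1.555, -0.011, 1.109, -0.083], TCP at [0.28, 0.614, 0.405] pointing down, gripper open.
Joint ranges: [-2.96, 2.96], [-0.34, 2.1], [-1.41, 1.46], [0.24, 2.44], [-1.37, 4.51], [0.17, 1.92], [-2.96, 2.96]. Speed limits (rad/s): [2.39, 2.39, 3.14, 3.14, 3.14, 3.14, 3.14].

## Interface

Orientations are given as a unit quaternion [w, x, y, z].
In Python, from station import bot gives the robot as it stands. The module is installed in compiled form; this text tells all that it offers.
- The arm moves only by the shell command python3 -m pendant 'ROWS' [FORCE]. ROWS is JSON, a list of rows, each a list of 5 numbers: the finger opening in m, from 0 to 0.0854, then the shift along the tool's x, y, z in m, then the turn about the tool's z in degrees. In form: [[jaw, x, y, z, yaw], ...]. A call has 1 to 12 rows; each row shifts and turns the commanded pose from where the row before left it, along the tool's axes as they then stand; what a row does not reach is not made up. A row lasts 1/12 s, in which the tool goes at most 41.7 mm and 7.16 degrees, less where a joint would pass 70% of its speed; a pose out of reach is approached as far as the arm can. A call with a gripper value outside its range is refused whole. The fingers move at their own pace and stop on an object; FORCE is the grip in N (left out, the last holds). Time passes only in rows, so rows that do not move let the fingers close. It gives the time, the measured TCP pose, the force, the opening and the grip force at its end, in the units of the state.
- bot.get_obs(): the state, without advancing time (a new reading comes with each control period).
- bot.read_camera(name): name is "scene" or "top"; returns (picture, depth): 420x560x3 uint8, blue, green, red; 420x560 float32, m along the optical axis (not along the pixel's ray), 0 where there is no reading.
- bot.camera_model(name): a dict with "intrinsics" (3x3 intrinsics, pixels), "R" (3x3) and "t" (3): a world point X has camera coordinates R X + t. Camera axes: x right, y down, z forward; pixel columns grow to the right and rows downward; lengths in m; the calibration is good to about 2 mm. A picture is of the moment at which its call begins. camera_model takes no time and is no camera call.
- bot.hand_in(): hands the job in; it is judged then, once.
Trained networks look in the newest picture that a camera, given by its name, has taken for a name from the list of things; names that differ only in an ending like _2 or _b are one class to them, and where a whole thing is asked for, a point or a joint stands for the part that bears it (a point fixed in the world has none). Each returns a list of dicts, best first, with "score" (0 to 1); they miss things now and then, are a little off and sometimes report something else, mostly with a low value. They report only what shows in the picture. A call takes as long as a camera call. They do not tell look-alikes from the thing itself.
- bot.boxes_of(name, camera): "at" ([column, row] in pixels, amid what is visible of it).
- bot.trace(name, camera): "mask" (420x560 bool, what is visible of it) and "at" ([column, row] in pixels, amid what is visible of it).
- bot.pinpoint(name, camera): "at" ([column, row] in pixels: a listed point, or the origin of a listed thing).
The state is a dict: "t": time; "q": joint angles; "joint_vel": joint speeds; "joint_torque": joint torques, N m; "eef_pos": TCP position; "tool_rot": TCP orientation; "contact_force": force on the tool from outside, world axes, zero at the start; "torque": the same for the moment, N m; "gripper_width": opening from 0.0 (shut) to 1.0 (fully open); "grasp_force": force on a finger pad.
Only numpy, scipy, OpenCV 4.12 (cv2) and the standard library are available. Lean on these libraries where they do the work, as an engineer would, in place of code of your own. Each camera call takes 0.05 s, during which the arm holds its last target. There are 200 camera calls.

## Task

First lay the spatula flat in the empty keyed compartment of the drain tray (blade in the wide end) and let go of it. Then stand the small jack on the worktop with its saddle centred under the lift pad of the tray's ear and let go of the jack; press the jack's pump handle all the way down so that the saddle lifts the tray, and finish while holding the handle down: the tray may be carried only by the jack, not by the gripper. Leave everything else where it is.

Things in the scene. Friction and masses are not known exactly. Their poses are not given: they have to be found in the camera images.
- spatula_grip (a point): loose lab spatula lying flat on the worktop, 180 mm long, about 60 g: black plastic handle (110 long, 16 wide, 18 mm tall) and flat steel blade (50 long, 36 wide, 4 mm thick). This point is near the balance point, in the handle, 65 mm from its free end, 9 mm above the underside (half-way up). x runs along the spatula towards the blade, z up
- spatula_blade (a point): centre of the spatula's blade, 90 mm from spatula_grip along x, 2 mm above the underside
- slot (a point): where spatula_grip belongs: on the floor of the tray's empty compartment (next to the ear; floor 78 mm above the worktop). x along it towards its wide end, z up, y towards the tray's hinge. Inside: 200 mm long (x -75 to +125 of this point), 28 mm wide over the handle end (x < +55), 50 mm over the blade end. All walls stand 8 mm above the floor. A laid spatula's spatula_grip stands 9 mm above it
- tray: steel drain tray, 212 x 170 mm, three compartments side by side, hinged along one long edge on a fixed rack on the worktop. Origin in the middle of the hinge line, 68 mm above the worktop; x along the hinge, y from the ear side to the hinge side. Tilts up about the hinge when the ear is lifted, falls back by its weight (about 1.2 kg); starts level
- lift_pad (a point): lift point: on the underside of the flat steel ear (44 mm wide, 5 thick) that sticks out in the middle of the tray's edge opposite the hinge, below the raised dark 20 mm disc on its top; 74 mm above the worktop with the tray down, 208 mm from the hinge line and 64 mm from the slot's centre line towards -y of the tray; the ear ends 25 mm beyond it in -y. From this point the worktop is free for 60 mm towards the rack (+y)
- jack: loose small jack, about 0.8 kg, on the worktop. Origin on its underside, below the middle of the pump block; x along the jack towards the saddle, z up. Base plate 255 mm long (x -150 to +105), 80 wide, 12 thick. Pump block: 40 mm along x, 36 along y, top 90 mm above the underside: grasp it across y. Saddle at x = +75 mm, handle reaches back to x = -150 mm
- jack_grip (a point): centre of the pump block, 75 mm above the jack's underside (15 mm below the block's top), straight above the jack's origin; same axes as the jack
- jack_saddle: the jack's round saddle, 36 mm across, origin at the centre of its top face
- saddle_top (a point): centre of the saddle's top face, at x = +75 mm of the jack, 60 mm above its underside when the handle is up (14 mm below the lift pad); it rises 80 mm per rad of handle, 40 mm at full stroke
- jack_handle: pump handle, a lever with a rubber press pad (40 x 44 x 10 mm) at its end. Origin at its pivot: x = -10 mm on the jack, 60 mm above the underside; the pad's centre is 130 mm from the pivot towards -x of the jack. Starts 0.36 rad above level (its up stop) and goes down 0.5 rad to a stop 0.14 rad below level. Springs back up when let go: no catch. Pressing at the pad takes about 2 to 4 N unloaded, 5 to 8 N under the tray
- pad_top (a point): centre of the press pad's top face: about 110 mm above the worktop with the handle up, 47 mm when fully down
- brush_mid (a point): white brush lying in the middle compartment of the tray, 180 mm long, 22 mm tall; stays there
- slot_brush (a point): middle of the floor of the middle compartment (200 x 50 mm)
- bracket_mid (a point): flat aluminium bracket (132 x 44 x 5 mm) lying in the compartment by the hinge; stays there
- slot_bracket (a point): middle of the floor of the compartment by the hinge (200 x 56 mm)
- tube_rack: blue tube rack, 90 x 130 x 45 mm with tubes to 57 mm; leave alone. Origin under its centre
- tip_box: box with a yellow lid, 87 x 122 x 67 mm; leave alone. Origin under its centre
- dish: pale round dish with a lid, 90 mm across, 18 mm tall; leave alone. Origin under its centre
Mind the look-alikes: they are no part of the job. What is shaped like the part that bears spatula_grip but yellow is not meant.

How it is judged:
On the way, in this order (a step that is already met when the one before it is completed fails the run):
1. the spatula lies flat in the keyed compartment, blade in the wide end, released (x of spatula_grip in the frame of slot between -0.016 and 0.016 m and y of spatula_grip in the frame of slot between -0.01 and 0.01 m and z of spatula_grip in the frame of slot below 0.013 m and x of spatula_blade in the frame of slot above 0.07 m and z of spatula_blade in the frame of slot below 0.006 m and angle between the x axis of spatula_grip and the x axis of slot, either way round below 0.12 rad and contact force between the fingers and spatula below 0.1 N), for 0.2 s.
2. the jack stands on the worktop, saddle under the lift pad, handle still up, released (horizontal distance between saddle_top and lift_pad below 0.015 m and height (world z) of jack below 0.005 m and angle between jack's own z axis and vertical below 0.05 rad and contact force between the fingers and jack below 0.1 N and z of saddle_top in the frame of jack below 0.0665 m), for 0.2 s.
At the end, for the whole second after the job is handed in: Robot holds the handle down (over 1 N, saddle risen over 34.5 of its 40 mm); jack stands upright at rest, saddle within 15 mm of the lift pad, carrying it (over 2 N) above 90 mm height; robot off the tray; spatula flat, released, within 16 mm along and 10 mm across, blade in the wide end (all of step 1 and horizontal distance between saddle_top and lift_pad below 0.015 m and height (world z) of jack below 0.005 m and angle between jack's own z axis and vertical below 0.05 rad and z of saddle_top in the frame of jack above 0.0945 m and height (world z) of lift_pad above 0.09 m and contact force between jack_saddle and tray above 2 N and contact force between any of the fingers, the arm and jack_handle above 1 N and contact force between each of the fingers, the arm and tray below 0.2 N and linear speed of tray below 0.1 m/s and linear speed of jack below 0.02 m/s); the arm keeps its last pose, push and grip.
It fails at once if the brush or the bracket is shifted out of place in the tray (distance between brush_mid and slot_brush above 0.04 m or distance between bracket_mid and slot_bracket above 0.045 m).
It fails at once if the tube rack, the tip box or the dish is moved by more than 20 mm (distance of any of tube_rack, tip_box, dish from where it was at the start of the episode above 0.02 m).
It also fails if it takes over 72 s, if anything falls off the work surface, if the arm or the gripper's body presses on something with over 40 N, if the wrist force passes 120 N, or if a joint passes its speed limit or range.

## Working session

There is one attempt and no reset: what is moved stays moved. The work goes in short steps, Python scripts to look and compute and a shell command to move; the robot and the scene stay as the last step left them, time stands still between calls to the robot, and variables do not carry over. Pictures are saved under pics/ and viewed, at most 12 in all, crops included, and the job is handed in when it is done.

```bash
mkdir -p pics
cat > h.py <<'E'
import numpy as np, cv2
from station import bot
from scipy.spatial.transform import Rotation as R
def cam(n): 
    m=bot.camera_model(n); return np.array(m["intrinsics"]),np.array(m["R"]),np.array(m["t"])
def world(n,uv,d):
    K,Rm,t=cam(n); p=np.linalg.inv(K)@[uv[0],uv[1],1]*d; return Rm.T@(p-t)
def onz(n,uv,z):
    K,Rm,t=cam(n); r=Rm.T@(np.linalg.inv(K)@[uv[0],uv[1],1]); c=-Rm.T@t; return c+r*(z-c[2])/r[2]
def proj(n,X):
    K,Rm,t=cam(n); p=K@(Rm@np.array(X)+t); return p[:2]/p[2]
def tool():
    o=bot.get_obs(); w,x,y,z=o["tool_rot"]; return np.array(o["eef_pos"]),R.from_quat([x,y,z,w]).as_matrix(),o
E
python3 - <<'E'
from h import *
p,d=bot.read_camera("top");s,e=bot.read_camera("scene")
cv2.imwrite("pics/top.png",p);cv2.imwrite("pics/scene.png",s)
np.savez("first.npz",p=p,d=d,s=s,e=e)
P,Rm,o=tool();print(P,Rm.round(3),o["t"])
Z=dict(spatula_grip=.009,spatula_blade=.002,slot=.078,lift_pad=.079,jack_grip=.09,saddle_top=.06,pad_top=.11,tube_rack=0,tip_box=0,dish=0,tray=.068)
for n,z in Z.items():
  for c in("top","scene"):
    print(n,c,[(np.round(r["at"]),round(r["score"],2),onz(c,r["at"],z).round(3)[:2]) for r in bot.pinpoint(n,c)[:4]])
E
```

```text
[0.27991725 0.6139449  0.40380872] [[-0.91   0.415 -0.001]
 [ 0.415  0.91  -0.002]
 [-0.    -0.002 -1.   ]] 0.1
spatula_grip top [(array([392., 323.]), 0.94, array([ 0.277, -0.295])), (array([191., 107.]), 0.91, array([0.828, 0.189])), (array([155., 205.]), 0.64, array([0.571, 0.272])), (array([307., 210.]), 0.63, array([ 0.55 , -0.102]))]
spatula_grip scene [(array([431., 289.]), 0.78, array([0.831, 0.192])), (array([170., 210.]), 0.72, array([ 0.275, -0.297])), (array([264., 250.]), 0.67, array([ 0.554, -0.109]))]
spatula_blade top [(array([302., 172.]), 0.94, array([ 0.65 , -0.095])), (array([218., 132.]), 0.83, array([0.76 , 0.119])), (array([370., 291.]), 0.71, array([ 0.352, -0.247])), (array([357., 232.]), 0.66, array([ 0.493, -0.224]))]
spatula_blade scene [(array([281., 270.]), 0.9, array([ 0.638, -0.095])), (array([384., 277.]), 0.89, array([0.751, 0.121])), (array([192., 222.]), 0.61, array([ 0.351, -0.251]))]
slot top [(array([175., 216.]), 0.85, array([0.529, 0.206]))]
slot scene [(array([365., 198.]), 0.71, array([0.523, 0.19 ])), (array([322., 300.]), 0.49, array([ 0.8
[... 658 characters left out ...]
, -0.144])), (array([132., 238.]), 0.56, array([ 0.535, -0.412]))]
tube_rack top [(array([283., 127.]), 0.79, array([ 0.77 , -0.048])), (array([208., 204.]), 0.65, array([0.573, 0.143]))]
tube_rack scene [(array([321., 300.]), 0.64, array([ 0.764, -0.047]))]
tip_box top [(array([369., 148.]), 0.58, array([ 0.71 , -0.266]))]
tip_box scene [(array([221., 315.]), 0.82, array([ 0.729, -0.267]))]
dish top [(array([244., 278.]), 0.82, array([0.389, 0.053]))]
dish scene [(array([292., 206.]), 0.64, array([0.374, 0.04 ]))]
tray top [(array([118., 202.]), 0.58, array([0.567, 0.344])), (array([285., 126.]), 0.29, array([ 0.746, -0.052]))]
tray scene [(array([423., 199.]), 0.67, array([0.571, 0.342]))]
```

View pics/top.png

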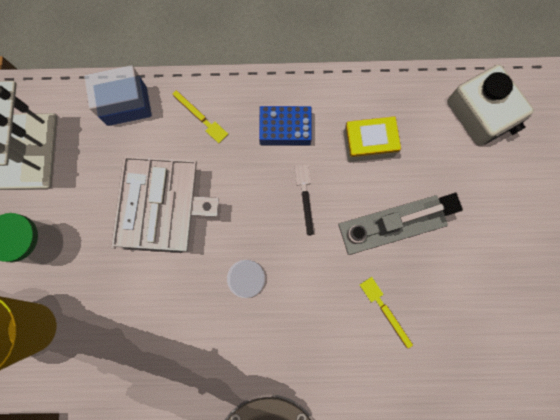

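View pics/scene.png

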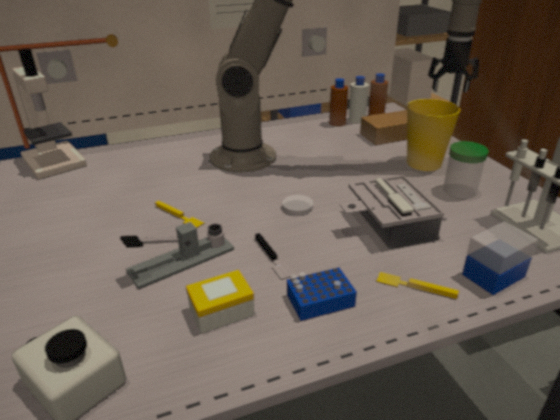

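The spatula look-alikes in the top view are the black-handled one, handle (307,210) and blade (302,172); a yellow one at (191,107)/(218,132); and another yellow one at (392,323)/(370,291). By the description the black one is meant, and I'll check that in a close crop.

```bash
cat > meas.py <<'E'
from h import *
f=np.load("first.npz");p,d,s=f["p"],f["d"],f["s"]
a=cv2.resize(p[150:245,275:340],None,fx=6,fy=6,interpolation=cv2.INTER_CUBIC)[:570]
b=cv2.resize(p[145:260,105:225],None,fx=400/120,fy=400/120,interpolation=cv2.INTER_CUBIC)
c=np.zeros((570,800,3),np.uint8);c[:a.shape[0],:390]=a;c[:b.shape[0],395:795]=b[:,:400]
cv2.imwrite("pics/crop.png",c)
for cm,im in(("top",p),("scene",s)):
  bot.read_camera(cm)
  for n in("spatula_grip","jack","jack_saddle","jack_grip","tray","pad_top"):
    for r in bot.trace(n,cm)[:4]:
      m=r["mask"];ys,xs=np.nonzero(m)
      rect=cv2.minAreaRect(np.c_[xs,ys].astype(np.float32))
      print(cm,n,round(r["score"],2),np.round(r["at"]),m.sum(),cv2.boxPoints(rect).round(0).tolist(),im[m].mean(0).round())
# depth height map around the tray & jack
K,Rm,t=cam("top");v,u=np.mgrid[:420,:560];rays=np.stack([u,v,np.ones_like(u)],-1)@np.linalg.inv(K).T
W=(rays*d[...,None]-t)@Rm;np.save("W.npy",W)
print(-Rm.T@t, "handle cand z",W[210,307],W[323,392],W[206,208],W[219,391],W[233,358])
hsv=cv2.cvtColor(p,cv2.COLOR_BGR2GRAY)
# black handle
roi=np.zeros_like(hsv,bool);roi[185:240,295:320]=1
ys,xs=np.nonzero(roi&(hsv<60));q=np.array([onz("top",(x,y),.018)[:2] for x,y in zip(xs,ys)])
c=q.mean(0);U=np.linalg.svd(q-c)[2][0];print("handle",len(q),c,U,((q-c)@U).min(),((q-c)@U).max())
E
python3 meas.py
```

```text
top spatula_grip 0.71 [355. 235.] 208 [[350.0, 225.0], [365.0, 225.0], [365.0, 240.0], [350.0, 240.0]] [50. 52. 57.]
top spatula_grip 0.68 [303. 192.] 564 [[295.0, 166.0], [308.0, 165.0], [314.0, 234.0], [301.0, 235.0]] [102. 107. 119.]
top spatula_grip 0.67 [203. 120.] 541 [[170.0, 95.0], [180.0, 86.0], [228.0, 134.0], [218.0, 143.0]] [ 41. 173. 181.]
top spatula_grip 0.55 [382. 306.] 731 [[359.0, 285.0], [371.0, 276.0], [416.0, 343.0], [403.0, 351.0]] [ 35. 177. 181.]
top jack 0.75 [398. 224.] 3688 [[338.0, 223.0], [456.0, 188.0], [466.0, 221.0], [347.0, 256.0]] [ 95. 102. 106.]
top jack 0.62 [356. 236.] 196 [[348.0, 232.0], [358.0, 222.0], [368.0, 232.0], [358.0, 243.0]] [45. 47. 52.]
top jack 0.41 [162. 206.] 5726 [[111.0, 247.0], [115.0, 156.0], [220.0, 161.0], [215.0, 252.0]] [150. 158. 170.]
top jack_saddle 0.48 [357. 234.] 241 [[346.0, 233.0], [358.0, 220.0], [370.0, 232.0], [358.0, 244.0]] [56. 59. 65.]
top jack_saddle 0.18 [282. 123.] 2094 [[258.0, 105.0], [311.0, 105.0], [311.0, 145.0], [258.0, 145.0]] [123.  76.  58.]
top jack_grip 0.6 [397. 217.] 3792 [[338.0, 223.0], [4
[... 985 characters left out ...]
4. 80. 83.]
scene tray 0.69 [386. 204.] 2431 [[338.0, 184.0], [436.0, 170.0], [443.0, 218.0], [345.0, 233.0]] [104. 112. 123.]
scene pad_top 0.88 [138. 239.] 393 [[120.0, 235.0], [176.0, 235.0], [176.0, 247.0], [120.0, 247.0]] [62. 66. 73.]
scene pad_top 0.47 [297. 202.] 558 [[281.0, 194.0], [312.0, 194.0], [312.0, 215.0], [281.0, 215.0]] [122. 129. 139.]
[ 0.34862688 -0.03569335  1.04894235] handle cand z [ 0.54811413 -0.10242908  0.01964964] [ 0.27750023 -0.29173011  0.01655656] [0.54989882 0.12908124 0.08163284] [ 0.510367   -0.28707095  0.08849949] [ 0.48346605 -0.2157717   0.06209633]
handle 245 [ 0.54196791 -0.1031934 ] [-0.99541716 -0.09562783] -0.05244348110840853 0.05296506639186355
```

View pics/crop.png

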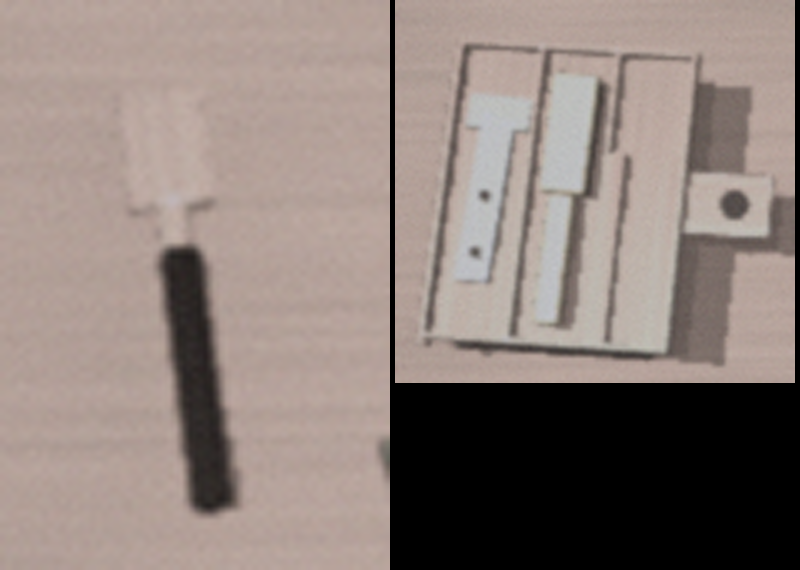

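The left crop confirms the black-handled spatula, with its blade up (+x world). In the right crop, the free compartment's divider jogs at crop (620,155), so the wide end is the upper one (+x). The ear disc is at crop (735,204), which is top px (207,206). Next I'll fit the tray and the jack.

```bash
cat > fit.py <<'E'
from h import *
from scipy.optimize import least_squares
f=np.load("first.npz");p,d,s=f["p"],f["d"],f["s"]
def rigid(A,B):
    ca,cb=A.mean(0),B.mean(0);U,_,V=np.linalg.svd((A-ca).T@(B-cb));Rr=V.T@U.T
    return Rr,cb-Rr@ca,np.abs((A-ca)@Rr.T+cb-B)
cr=np.array([(463,45),(698,55),(667,353),(425,340),(735,204)],float)
px=np.c_[105+(cr[:,0]-395)/3.333-.3,145+cr[:,1]/3.333-.3]
B=np.array([onz("top",q,z)[:2] for q,z in zip(px,[.086]*4+[.081])])
A=np.array([(.106,0),(.106,-.17),(-.106,-.17),(-.106,0),(0,-.208)])
Rr,t,res=rigid(A,B);print("tray yaw",np.degrees(np.arctan2(Rr[1,0],Rr[0,0])),t,res.round(4).tolist())
for n,q in dict(slot=(0,-.144),pad=(0,-.208)).items(): print(n,Rr@q+t)
# slot x is unsure: jog at +55 -> crop(618,155)
jog=onz("top",(105+223/3.333,145+155/3.333),.086)[:2];print("jog in tray",Rr.T@(jog-t))
W=np.load("W.npy")
# jack: block top by height, base mask rectangle
roi=np.zeros(d.shape,bool);roi[180:265,330:475]=1
z=W[...,2]
def rect(m,n):
    ys,xs=np.nonzero(m);r=cv2.minAreaRect((W[m][:,:2]*1000).astype(np.float32));print(n,m.sum(),r)
rect(roi&(abs(z-.012)<.004)&(cv2.cvtColor(p,cv2.COLOR_BGR2GRAY)<125),"base")
sub=np.zeros(d.shape,bool);sub[205:240,378:405]=1
m=sub&(z>.082);rect(m,"block");print(W[m].mean(0))
m=np.zeros(d.shape,bool);m[222:246,344:372]=1;m&=(z>.052)&(z<.07);rect(m,"saddle");print(W[m].mean(0))
m=np.zeros(d.shape,bool);m[185:220,435:470]=1;m&=(z>.09);rect(m,"pad");print(W[m].mean(0))
E
python3 fit.py
```

```text
tray yaw -4.169928665954807 [0.56419898 0.33575808] [[0.0025, 0.0031], [0.0009, 0.0003], [0.0014, 0.002], [0.0008, 0.003], [0.0012, 0.0039]]
slot [0.55372806 0.19213928]
pad [0.54907431 0.1283087 ]
jog in tray [ 0.02953762 -0.12160858]
base 1821 ((510.4127197265625, -310.9910583496094), (79.09669494628906, 254.70631408691406), 15.11542797088623)
block 293 ((440.77838134765625, -167.19357299804688), (40.99087142944336, 318.5224609375), 27.68851661682129)
[ 0.50216204 -0.28485404  0.1022526 ]
saddle 199 ((485.35174560546875, -216.62640380859375), (34.038551330566406, 35.12807083129883), 42.493492126464844)
[ 0.48518462 -0.21646113  0.05880696]
pad 430 ((459.1844482421875, -230.5218505859375), (47.77762222290039, 445.46795654296875), 23.451496124267578)
[ 0.53559422 -0.40792583  0.11949956]
```

```bash
cat > go.py <<'E'
# usage: go.py x y z yawOfToolY(deg, world; mod 180)
import sys
from h import *
P,M,o=tool();a=[float(v) for v in sys.argv[1:5]]
dl=M.T@(np.array(a[:3])-P)
cur=np.degrees(np.arctan2(M[1,1],M[0,1]));dy=-((a[3]-cur+90)%180-90)
print("t",round(o["t"],2),"shift mm",(dl*1000).round(1),"yaw",round(dy,2),"q7",round(o["q"][6],2),"toolY",round(cur,1),"tilt",M[:,2].round(3),"F",np.round(o["contact_force"],1),"w",round(o["gripper_width"],3))
E
python3 go.py .5519 -.1022 .404 95.5
```

```text
t 1.9 shift mm [-544.6 -539.     0.7] yaw -30.01 q7 -0.08 toolY 65.5 tilt [ 0.  0. -1.] F [ 0.5  0.8 -0.6] w 1.0
```

```bash
python3 -m pendant '[[0.05,-0.015,-0.015,0,0],[0.05,-0.023,-0.023,0,0],[0.05,-0.025,-0.025,0,0],[0.05,-0.025,-0.025,0,0],[0.05,-0.025,-0.025,0,0],[0.05,-0.025,-0.025,0,0],[0.05,-0.025,-0.025,0,0],[0.05,-0.025,-0.025,0,0],[0.05,-0.025,-0.025,0,0],[0.05,-0.025,-0.025,0,0],[0.05,-0.025,-0.025,0,0],[0.05,-0.025,-0.025,0,0]]' 60
python3 -m pendant '[[0.05,-0.025,-0.025,0,0],[0.05,-0.025,-0.025,0,0],[0.05,-0.025,-0.025,0,0],[0.05,-0.025,-0.025,0,0],[0.05,-0.025,-0.025,0,0],[0.05,-0.025,-0.025,0,0],[0.05,-0.025,-0.025,0,0],[0.05,-0.025,-0.025,0,0],[0.05,-0.025,-0.025,0,0],[0.05,-0.02,-0.02,0,0],[0.05,0,0,0,0],[0.05,0,0,0,0]]'
python3 -m pendant '[[0.05,0,0,0.03,-6],[0.05,0,0,0.03,-6],[0.05,0,0,0.03,-6],[0.05,0,0,0.03,-6],[0.05,0,0,0.03,-6],[0.05,0,0,0,0],[0.05,0,0,0,0]]'
python3 go.py .5519 -.1022 .183 95.5
```

```text
t: 2.9
eef_pos: [0.4229, 0.2309, 0.405]
tool_rot: [0.0, 0.212, 0.977, 0.0]
contact_force: [1.0, -0.2, -0.5]
gripper_width: 0.584
grasp_force: 0.0
t: 3.9
eef_pos: [0.544, -0.0937, 0.4047]
tool_rot: [0.0, 0.214, 0.977, -0.0]
contact_force: [0.8, 0.9, 0.6]
gripper_width: 0.585
grasp_force: 0.0
t: 4.48
eef_pos: [0.5433, -0.0907, 0.254]
tool_rot: [-0.002, -0.047, 0.999, 0.001]
contact_force: [0.2, -0.9, 0.1]
gripper_width: 0.586
grasp_force: 0.0
t 4.48 shift mm [ -7.7 -12.4  71. ] yaw -0.1 q7 1.88 toolY 95.4 tilt [-0.003  0.001 -1.   ] F [ 0.2 -0.9  0.1] w 0.586
```

```bash
python3 -m pendant '[[0.05,-0.008,-0.012,0.02,0],[0.05,0,0,0.02,0],[0.05,0,0,0.015,0],[0.05,0,0,0.01,0],[0.05,0,0,0.005,0],[0.05,0,0,0.001,0],[0.05,0,0,0,0]]'
python3 go.py .5519 -.1022 .183 95.5
python3 - <<'E'
from h import *
p,d=bot.read_camera("top");s,e=bot.read_camera("scene")
a=cv2.resize(p[145:265,240:360],None,fx=4,fy=4);b=cv2.resize(s[200:310,225:305],None,fx=4,fy=480/110)
cv2.imwrite("pics/g1.png",np.hstack([a,b]))
E
```

```text
t: 5.07
eef_pos: [0.5535, -0.1029, 0.1847]
tool_rot: [0.001, -0.048, 0.999, -0.0]
contact_force: [-0.3, -0.1, 0.2]
gripper_width: 0.587
grasp_force: 0.0
t 5.07 shift mm [1.5 0.8 1.7] yaw -0.03 q7 1.93 toolY 95.5 tilt [ 0.001 -0.    -1.   ] F [-0.3 -0.1  0.2] w 0.587
```

View pics/g1.png

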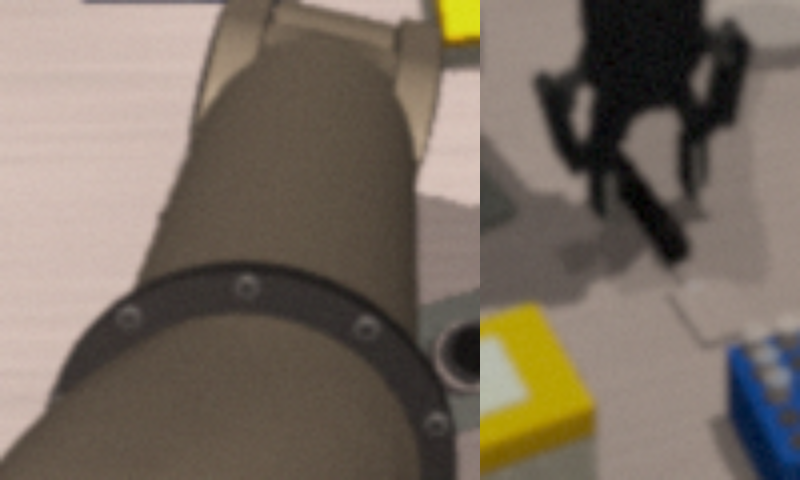

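The arm hides the top view. In the scene view the fingers stand either side of the black handle, at right-panel (600,200) and (695,190), with the blade pointing away. I'll grip it.

```bash
python3 -m pendant '[[0.0,0.001,0.001,0.001,0],[0,0,0,0,0],[0,0,0,0,0],[0,0,0,0,0],[0,0,0,0,0],[0,0,0,0,0],[0,0,0,0,0],[0,0,0,0,0]]' 60
python3 -m pendant '[[0,0,0,-0.01,0],[0,0,0,-0.02,0],[0,0,0,-0.03,0],[0,0,0,-0.03,0],[0,0,0,-0.03,0],[0,0,0,-0.02,0],[0,0,0,0,0]]'
python3 go.py .5288 .194 .325 85.8
python3 - <<'E'
from h import *
s,e=bot.read_camera("scene")
cv2.imwrite("pics/g2.png",cv2.resize(s[110:310,180:380],None,fx=3,fy=3))
E
```

```text
t: 5.83
eef_pos: [0.552, -0.1022, 0.1833]
tool_rot: [0.0, -0.048, 0.999, 0.0]
contact_force: [-1.6, 0.4, 6.7]
gripper_width: 0.168
grasp_force: 59.2
t: 6.42
eef_pos: [0.5533, -0.1028, 0.3278]
tool_rot: [0.004, -0.048, 0.999, -0.0]
contact_force: [0.7, 0.6, 0.1]
gripper_width: 0.16
grasp_force: 58.7
t 6.42 shift mm [ -3.9 297.8   2.5] yaw 9.66 q7 1.87 toolY 95.5 tilt [ 0.008 -0.    -1.   ] F [0.7 0.6 0.1] w 0.16
```

View pics/g2.png

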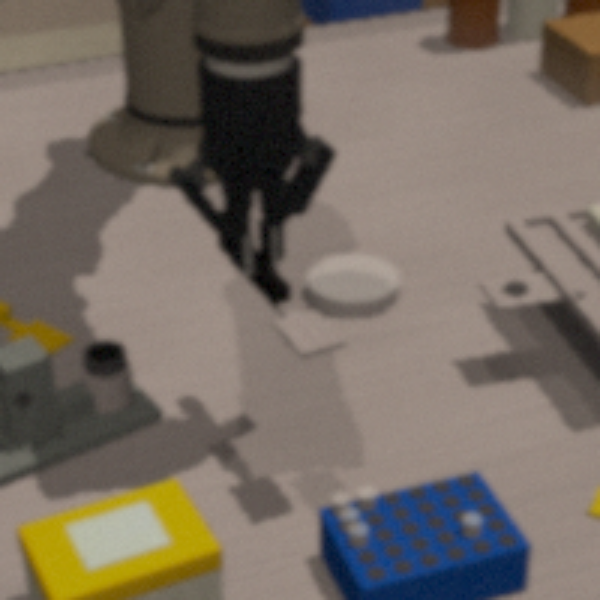

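The spatula is held: handle at crop (268,285), blade (308,330), roughly level. I'll carry it to a point above the compartment.

```bash
python3 -m pendant '[[0,0,0.012,0,0],[0,0,0.022,0,0],[0,0,0.03,0,0],[0,0,0.03,0,0],[0,0,0.03,0,0],[0,0,0.03,0,0],[0,0,0.03,0,0],[0,0,0.03,0,0],[0,0,0.03,0,0],[0,-0.004,0.03,0,0],[0,0,0.018,0,0],[0,0,0.006,0,0]]'
python3 -m pendant '[[0,0,0,0,3],[0,0,0,0,4],[0,0,0,0,2.7],[0,0,0,0,0],[0,0,0,0,0]]'
python3 go.py .5288 .194 .27 85.8
python3 - <<'E'
from h import *
s,e=bot.read_camera("scene");p,d=bot.read_camera("top")
for c,dd in(("scene",e),("top",d)):
  for n in("spatula_blade","spatula_grip","slot","lift_pad"):
    for r in bot.pinpoint(n,c)[:4]:
      u,v=np.round(r["at"]).astype(int);D=np.median(dd[max(v-1,0):v+2,max(u-1,0):u+2]);print(c,n,round(r["score"],2),(u,v),world(c,(u,v),D).round(3))
cv2.imwrite("pics/g3.png",np.hstack([cv2.resize(s[130:280,300:460],None,fx=2.5,fy=4),cv2.resize(p[130:280,90:250],None,fx=2.5,fy=4)]))
np.savez("g3.npz",s=s,e=e,p=p,d=d)
E
```

```text
t: 7.47
eef_pos: [0.5255, 0.1996, 0.3209]
tool_rot: [-0.002, -0.051, 0.999, 0.0]
contact_force: [0.2, 0.6, -0.0]
gripper_width: 0.165
grasp_force: 58.7
t: 7.88
eef_pos: [0.5268, 0.1943, 0.3217]
tool_rot: [-0.001, 0.036, 0.999, -0.001]
contact_force: [0.3, -0.0, -1.0]
gripper_width: 0.167
grasp_force: 58.7
t 7.88 shift mm [-2.1 -0.1 51.7] yaw 0.04 q7 1.14 toolY 85.8 tilt [-0.002 -0.001 -1.   ] F [ 0.3 -0.  -1. ] w 0.167
scene spatula_blade 0.8 (np.int64(387), np.int64(280)) [0.764 0.12  0.004]
scene spatula_blade 0.79 (np.int64(383), np.int64(194)) [0.617 0.181 0.142]
scene spatula_blade 0.7 (np.int64(192), np.int64(224)) [ 0.366 -0.254  0.005]
scene spatula_blade 0.35 (np.int64(215), np.int64(228)) [ 0.49  -0.215  0.06 ]
scene spatula_grip 0.89 (np.int64(172), np.int64(208)) [ 0.284 -0.292  0.019]
scene spatula_grip 0.69 (np.int64(370), np.int64(176)) [0.544 0.186 0.155]
scene spatula_grip 0.64 (np.int64(222), np.int64(314)) [ 0.763 -0.27   0.035]
scene spatula_grip 0.56 (np.int64(434), np.int64(289)) [0.839 0.194 0.015]
scene slot 0.63 (np.int64(368), np.int64(197)) [0.524 0.199 0.079]
scene lift_pad 0.81 (np.int64(352), np.int64(209)) [0.564 0.129 0.08 ]
scene lift_pad 0.47 (np.int64(192), np.int64(256)) [ 0.522 -0.285  0.015]
top spatula_blade 0.88 (np.int64(371), np.int64(291)) [ 0.351 -0.25   0.003]
top spatula_blade 0.87 (np.int64(219), np.int64(134)) [0.755 0.116 0.004]
top spatula_blade 0.65 (np.int64(177), np.int64(172)) [0.615 0.188 0.142]
top spatula_grip 0.8 (np.int64(393), np.int64(321)) [ 0.282 -0.294  0.017]
top spatula_grip 0.71 (np.int64(174), np.int64(210)) [0.516 0.175 0.212]
top spatula_grip 0.62 (np.int64(192), np.int64(106)) [0.827 0.185 0.016]
top slot 0.78 (np.int64(179), np.int64(216)) [0.528 0.196 0.078]
top slot 0.5 (np.int64(358), np.int64(235)) [ 0.479 -0.216  0.059]
top lift_pad 0.88 (np.int64(211), np.int64(207)) [0.548 0.122 0.08 ]
```

View pics/g3.png

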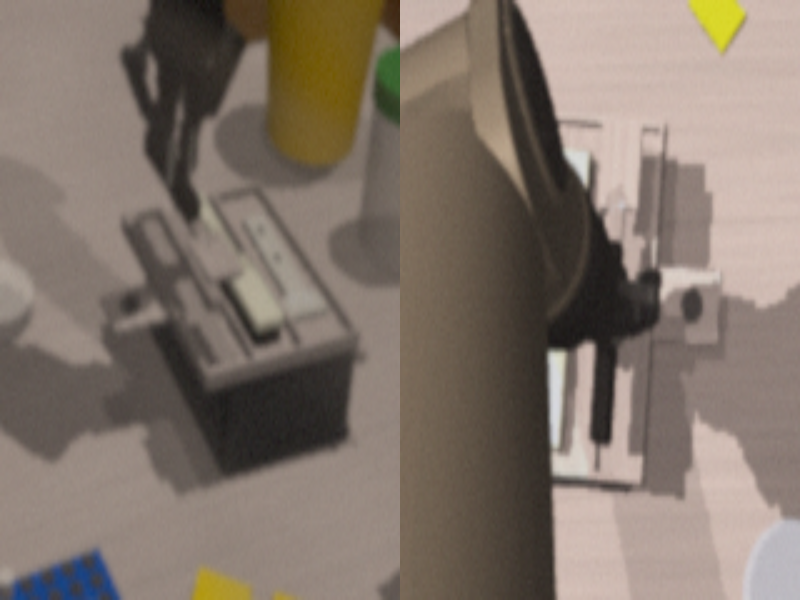

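The blade sits at (0.616, 0.188, 0.142), as expected, and it is level. In the picture the spatula is over the right-hand compartment with its blade in the wide end. I'll lower it.

```bash
python3 -m pendant '[[0,-0.002,0,0.01,0],[0,0,0,0.015,0],[0,0,0,0.015,0],[0,0,0,0.009,0],[0,0,0,0.005,0],[0,0,0,0.001,0],[0,0,0,0,0],[0,0,0,0,0]]'
python3 go.py .5288 .1945 .262 85.8
```

```text
t: 9.05
eef_pos: [0.5297, 0.1948, 0.2682]
tool_rot: [0.0, 0.037, 0.999, 0.0]
contact_force: [0.2, -0.1, 0.5]
gripper_width: 0.164
grasp_force: 58.7
t 9.05 shift mm [ 0.9 -0.3  6.2] yaw -0.02 q7 1.17 toolY 85.8 tilt [ 0.001  0.    -1.   ] F [ 0.2 -0.1  0.5] w 0.164
```

```bash
python3 -m pendant '[[0,0,0,0.003,0],[0,0,0,0.002,0],[0,0,0,0,0],[0,0,0,0,0]]'
python3 go.py .5288 .1945 .262 85.8
python3 - <<'E'
from h import *
s,e=bot.read_camera("scene");p,d=bot.read_camera("top")
for c,dd in(("scene",e),("top",d)):
  for n in("spatula_blade",):
    for r in bot.pinpoint(n,c)[:4]:
      u,v=np.round(r["at"]).astype(int);D=np.median(dd[max(v-1,0):v+2,max(u-1,0):u+2]);print(c,n,round(r["score"],2),(u,v),world(c,(u,v),D).round(3))
cv2.imwrite("pics/g4.png",np.hstack([cv2.resize(s[160:250,325:445],(400,400)),cv2.resize(p[140:260,105:225],(400,400))]))
E
```

```text
t: 9.38
eef_pos: [0.5293, 0.1947, 0.2628]
tool_rot: [0.0, 0.037, 0.999, 0.0]
contact_force: [-0.0, -0.0, -0.7]
gripper_width: 0.166
grasp_force: 58.7
t 9.38 shift mm [ 0.5 -0.3  0.8] yaw -0.01 q7 1.17 toolY 85.8 tilt [ 0.  0. -1.] F [-0.  -0.  -0.7] w 0.166
scene spatula_blade 0.88 (np.int64(196), np.int64(222)) [ 0.358 -0.241  0.004]
top spatula_blade 0.88 (np.int64(218), np.int64(130)) [0.766 0.119 0.003]
top spatula_blade 0.84 (np.int64(183), np.int64(177)) [0.62  0.188 0.083]
top spatula_blade 0.63 (np.int64(370), np.int64(291)) [ 0.351 -0.247  0.004]
```

View pics/g4.png

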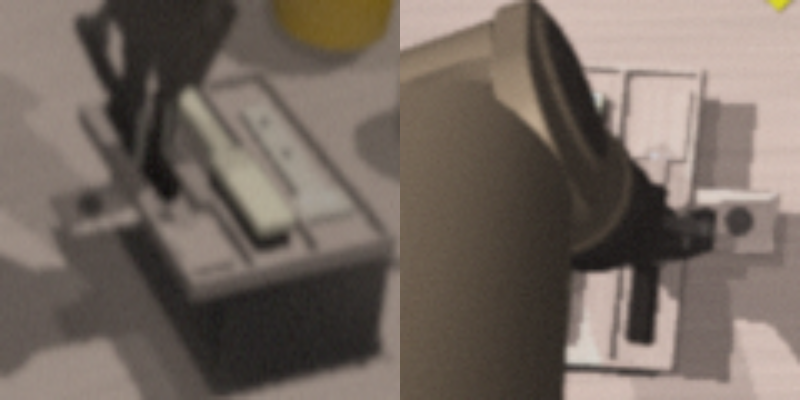

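The blade (right panel about (660,125)) lies within the wide end and the handle (643,300) within the narrow end. I'll touch down and release.

```bash
python3 -m pendant '[[0,0,0,0.001,0],[0,0,0,0.0005,0],[0,0,0,0,0]]'
python3 -m pendant '[[0.02,0,0,0,0],[0.026,0,0,0,0],[0.03,0,0,0,0],[0.03,0,0,0,0],[0.03,0,0,0,0]]'
python3 -m pendant '[[0.03,0,0,-0.005,0],[0.03,0,0,-0.012,0],[0.03,0,0,-0.025,0],[0.03,0,0,-0.03,0],[0.03,0,0,-0.03,0],[0.05,0,0,-0.03,0],[0.05,0,0,-0.01,0],[0.05,0,0,0,0]]'
python3 go.py .5046 -.2891 .40 15
```

```text
t: 9.83
eef_pos: [0.5294, 0.1947, 0.2613]
tool_rot: [0.0, 0.037, 0.999, 0.0]
contact_force: [0.7, -0.8, -0.2]
gripper_width: 0.165
grasp_force: 58.9
t: 10.25
eef_pos: [0.5294, 0.1947, 0.2612]
tool_rot: [0.0, 0.037, 0.999, 0.0]
contact_force: [0.3, 0.8, -0.8]
gripper_width: 0.355
grasp_force: 0.0
t: 10.92
eef_pos: [0.5302, 0.1948, 0.4074]
tool_rot: [0.003, 0.037, 0.999, 0.002]
contact_force: [-0.1, -0.8, -0.7]
gripper_width: 0.585
grasp_force: 0.0
t 10.92 shift mm [ -10.1 -484.5    5.5] yaw 70.77 q7 1.12 toolY 85.8 tilt [ 0.006  0.004 -1.   ] F [-0.1 -0.8 -0.7] w 0.585
```

```bash
python3 -m pendant '[[0.07,0,-0.015,0,0],[0.07,0,-0.025,0,0],[0.07,0,-0.032,0,0],[0.07,0,-0.032,0,0],[0.07,0,-0.032,0,0],[0.07,0,-0.032,0,0],[0.07,0,-0.032,0,0],[0.07,0,-0.032,0,0],[0.07,0,-0.032,0,0],[0.07,0,-0.032,0,0],[0.07,0,-0.032,0,0],[0.07,0,-0.032,0,0]]'
python3 -m pendant '[[0.07,-0.01,-0.032,0,0],[0.07,0,-0.032,0,0],[0.07,0,-0.032,0,0],[0.07,0,-0.02,0,0],[0.07,0,-0.008,0,0],[0.07,0,0,0,7],[0.07,0,0,0,7],[0.07,0,0,0,7],[0.07,0,0,0,7],[0.07,0,0,0,7],[0.07,0,0,0,7],[0.07,0,0,0,7]]'
python3 -m pendant '[[0.07,0,0,0.02,7],[0.07,0,0,0.03,7],[0.07,0,0,0.03,7],[0.07,0,0,0.01,0.8],[0.07,0,0,0,0],[0.07,0,0,0,0]]'
python3 go.py .5046 -.2891 .235 15
python3 - <<'E'
from h import *
p,d=bot.read_camera("top");s,e=bot.read_camera("scene")
cv2.imwrite("pics/g5.png",np.hstack([cv2.resize(s[160:280,105:245],(400,400)),cv2.resize(p[140:260,105:225],(400,400))]))
for n in("spatula_blade","spatula_grip","slot"):
    for r in bot.pinpoint(n,"top")[:4]:
      if abs(r["at"][0]-180)<25 and r["at"][1]>145: print(n,r["score"],onz("top",r["at"],dict(spatula_blade=.08,spatula_grip=.087,slot=.078)[n]).round(4))
# spatula handle fit in tray
g=cv2.cvtColor(p,cv2.COLOR_BGR2GRAY);m=np.zeros_like(g,bool);m[195:245,162:192]=1;m&=g<55
q=np.array([onz("top",(x,y),.096)[:2] for y,x in zip(*np.nonzero(m))]);c=q.mean(0);U=np.linalg.svd(q-c)[2][0];U*=np.sign(U[0])
x=(q-c)@U;print(len(q),c,np.degrees(np.arctan2(U[1],U[0])),x.min(),x.max(),"grip",c+.01*U)
E
```

```text
t: 11.92
eef_pos: [0.5012, -0.1666, 0.4016]
tool_rot: [-0.002, 0.037, 0.999, 0.0]
contact_force: [0.0, 0.7, 0.4]
gripper_width: 0.82
grasp_force: 0.0
t: 12.92
eef_pos: [0.5031, -0.2879, 0.4018]
tool_rot: [-0.001, 0.45, 0.893, 0.0]
contact_force: [0.1, 0.8, 0.3]
gripper_width: 0.821
grasp_force: 0.0
t: 13.42
eef_pos: [0.5036, -0.2886, 0.3131]
tool_rot: [-0.001, 0.608, 0.794, -0.0]
contact_force: [-0.2, 0.3, 1.2]
gripper_width: 0.819
grasp_force: 0.0
t 13.42 shift mm [-0.8  0.9 78.1] yaw 0.18 q7 1.07 toolY 15.2 tilt [-0.002  0.    -1.   ] F [-0.2  0.3  1.2] w 0.819
spatula_blade 0.79 [0.6229 0.1915 0.08  ]
spatula_grip 0.85 [0.5271 0.1997 0.087 ]
slot 0.56 [0.5255 0.202  0.078 ]
74 [0.52330925 0.18808485] -2.7204415896422174 -0.05516246082553183 0.047952183216019434 grip [0.53329798 0.18761022]
```

View pics/g5.png

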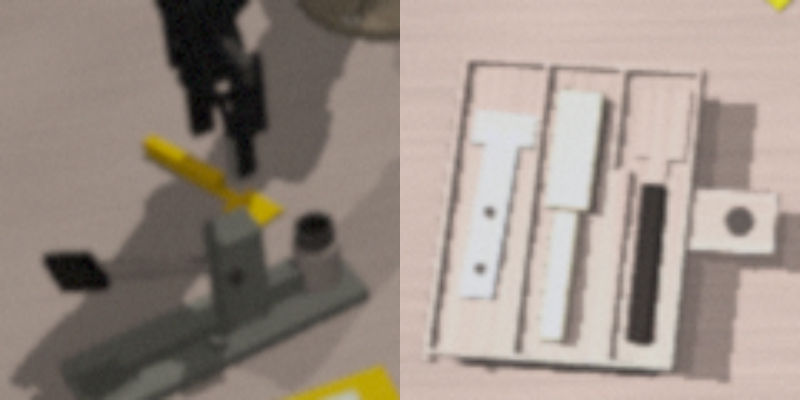

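The right panel shows the spatula flat in the compartment: handle (647,263), blade in the wide end (660,125), brush and bracket untouched. The gripper is above the pump block (left panel (235,230)), so I'll grasp the jack.

```bash
python3 -m pendant '[[0.07,-0.001,0.001,0.02,0],[0.07,0,0,0.025,0],[0.07,0,0,0.02,0],[0.07,0,0,0.012,0],[0.07,0,0,0.006,0],[0.07,0,0,0,0],[0.07,0,0,0,0]]'
python3 -m pendant '[[0.0,0,0,0,0],[0,0,0,0,0],[0,0,0,0,0],[0,0,0,0,0],[0,0,0,0,0],[0,0,0,0,0]]' 90
python3 go.py .5046 -.2891 .230 15
python3 -m pendant '[[0,0,0,-0.003,0],[0,0,0,-0.006,0],[0,0,0,-0.008,0],[0,0,0,-0.006,0],[0,0,0,0,0],[0,0,0,0,0]]'
python3 - <<'E'
from h import *
p,d=bot.read_camera("top");s,e=bot.read_camera("scene")
for c,dd in(("scene",e),("top",d)):
  for n in("saddle_top","jack_grip","pad_top","jack"):
    for r in bot.pinpoint(n,c)[:2]:
      u,v=np.round(r["at"]).astype(int);D=np.median(dd[max(v-1,0):v+2,max(u-1,0):u+2]);print(c,n,round(r["score"],2),(u,v),world(c,(u,v),D).round(3))
cv2.imwrite("pics/g6.png",np.hstack([cv2.resize(s[160:300,95:255],(400,400)),cv2.resize(p[170:270,325:475],(400,400))]))
E
python3 go.py .5046 -.2891 .230 15
```

```text
t: 14.25
eef_pos: [0.5053, -0.2899, 0.231]
tool_rot: [0.001, 0.609, 0.793, 0.0]
contact_force: [0.2, -0.2, 0.3]
gripper_width: 0.818
grasp_force: 0.0
t: 14.75
eef_pos: [0.5051, -0.2898, 0.2313]
tool_rot: [0.001, 0.609, 0.793, 0.0]
contact_force: [-1.2, 0.5, 5.8]
gripper_width: 0.407
grasp_force: 90.0
t 14.75 shift mm [ 0.8 -0.4  1.3] yaw -0.01 q7 1.14 toolY 15.0 tilt [ 0.001 -0.    -1.   ] F [-1.2  0.5  5.8] w 0.407
t: 15.25
eef_pos: [0.5052, -0.2894, 0.2537]
tool_rot: [0.0, 0.609, 0.793, 0.0]
contact_force: [-0.0, 0.3, -6.6]
gripper_width: 0.405
grasp_force: 90.8
scene saddle_top 0.7 (np.int64(212), np.int64(221)) [ 0.49  -0.221  0.083]
scene jack_grip 0.9 (np.int64(183), np.int64(224)) [ 0.523 -0.295  0.113]
scene pad_top 0.61 (np.int64(129), np.int64(230)) [ 0.533 -0.415  0.132]
scene jack 0.79 (np.int64(190), np.int64(248)) [ 0.523 -0.287  0.041]
scene jack 0.63 (np.int64(185), np.int64(226)) [ 0.527 -0.292  0.109]
top saddle_top 0.73 (np.int64(184), np.int64(176)) [0.622 0.186 0.082]
top saddle_top 0.36 (np.int64(360), np.int64(232)) [ 0.402 -0.108  0.665]
top pad_top 0.65 (np.int64(131), np.int64(198)) [0.572 0.308 0.081]
top pad_top 0.62 (np.int64(119), np.int64(203)) [0.561 0.335 0.084]
top jack 0.72 (np.int64(153), np.int64(206)) [0.549 0.252 0.096]
t 15.75 shift mm [ 0.4 -0.3 23.1] yaw -0.01 q7 1.12 toolY 15.0 tilt [-0.  0. -1.] F [-0.4 -0.3 -7.3] w 0.407
```

View pics/g6.png

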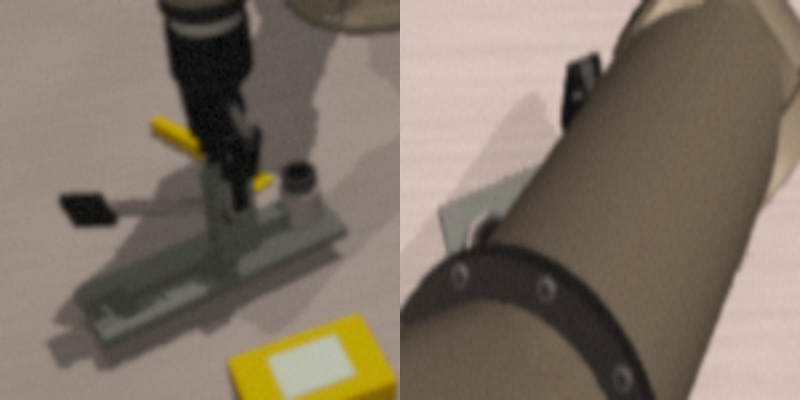

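The jack is lifted 22 mm and is level in the scene view. I'll refine the lift pad position from the disc and work out the moves.

```bash
python3 - <<'E'
from h import *
f=np.load("first.npz")
for k,c,b in(("p","top",(196,216,198,216)),("s","scene",(338,360,200,216))):
  g=cv2.cvtColor(f[k],cv2.COLOR_BGR2GRAY);x0,x1,y0,y1=b;r=g[y0:y1,x0:x1].astype(int)
  med=np.median(r);
  n,l,st,ce=cv2.connectedComponentsWithStats((r<r.max()*.6).astype(np.uint8))
  for i in range(1,n): print(c,st[i],ce[i]+[x0,y0],onz(c,ce[i]+[x0,y0],.082).round(4))
# saddle by top
g=cv2.cvtColor(f["p"],cv2.COLOR_BGR2GRAY)[222:246,344:374]
n,l,st,ce=cv2.connectedComponentsWithStats((g<55).astype(np.uint8))
for i in range(1,n): print("saddle",st[i],onz("top",ce[i]+[344,222],.06).round(4))
E
python3 go.py .537 -.037 .2537 -4.2
```

```text
top [ 7  4  8  9 51] [206.33333333 205.96078431] [0.55   0.1329 0.082 ]
top [ 0 17  3  1  3] [197. 215.] [0.5292 0.154  0.082 ]
scene [11  5  6  3 17] [351.35294118 205.94117647] [0.5523 0.1333 0.082 ]
scene [13 11  9  5 32] [355.65625 213.53125] [0.5889 0.1262 0.082 ]
saddle [  8   5  13  12 118] [ 0.4851 -0.2171  0.06  ]
t 15.75 shift mm [235.6  96.2  -0.6] yaw 19.19 q7 1.12 toolY 15.0 tilt [-0.  0. -1.] F [-0.4 -0.3 -7.3] w 0.407
```

```bash
python3 -m pendant '[[0,0.008,0.003,0,0],[0,0.018,0.007,0,0],[0,0.025,0.01,0,0],[0,0.025,0.01,0,0],[0,0.025,0.01,0,0],[0,0.025,0.01,0,0],[0,0.025,0.01,0,0],[0,0.025,0.01,0,0],[0,0.025,0.01,0,0],[0,0.02,0.008,0,0],[0,0.01,0.005,0,0],[0,0.003,0.002,0,0]]'
python3 -m pendant '[[0,0,0,0,3],[0,0,0,0,5],[0,0,0,0,5],[0,0,0,0,4],[0,0,0,0,2.2],[0,0,0,0.006,0],[0,0,0,0.008,0],[0,0,0,0.002,0],[0,0,0,0,0]]'
python3 go.py .5446 .0572 .237 -4.2
```

```text
t: 16.75
eef_pos: [0.5366, -0.0357, 0.2531]
tool_rot: [-0.0, 0.607, 0.795, 0.001]
contact_force: [0.2, 0.7, -7.2]
gripper_width: 0.411
grasp_force: 90.6
t: 17.5
eef_pos: [0.5357, -0.0392, 0.2362]
tool_rot: [-0.001, 0.733, 0.681, -0.001]
contact_force: [0.1, -0.3, -6.3]
gripper_width: 0.411
grasp_force: 90.6
t 17.5 shift mm [96.8  1.8 -0.9] yaw 0.0 q7 0.44 toolY -4.2 tilt [-0.002 -0.    -1.   ] F [ 0.1 -0.3 -6.3] w 0.411
```

```bash
python3 -m pendant '[[0,0.004,0,0,0],[0,0.01,0.001,0,0],[0,0.012,0.001,0,0],[0,0.012,0,0,0],[0,0.012,0,0,0],[0,0.012,0,0,0],[0,0.012,0,0,0],[0,0.012,0,0,0],[0,0.008,0,0,0],[0,0.002,0,0,0],[0,0,0,0,0],[0,0,0,0,0]]'
python3 go.py .5446 .0572 .2313 -4.2
python3 - <<'E'
from h import *
p,d=bot.read_camera("top");s,e=bot.read_camera("scene")
for c,dd in(("scene",e),("top",d)):
  for n in("saddle_top","lift_pad","jack_grip","pad_top","jack"):
    for r in bot.pinpoint(n,c)[:2]:
      u,v=np.round(r["at"]).astype(int);D=np.median(dd[max(v-1,0):v+2,max(u-1,0):u+2]);print(c,n,round(r["score"],2),(u,v),world(c,(u,v),D).round(3))
cv2.imwrite("pics/g7.png",np.hstack([cv2.resize(s[160:280,270:410],(400,400)),cv2.resize(p[150:280,130:330],(400,400))]))
E
```

```text
t: 18.5
eef_pos: [0.5452, 0.0562, 0.2372]
tool_rot: [0.0, 0.733, 0.68, -0.0]
contact_force: [-0.2, -0.7, -6.2]
gripper_width: 0.406
grasp_force: 90.7
t 18.5 shift mm [ 0.9 -0.7  5.9] yaw -0.04 q7 0.27 toolY -4.2 tilt [ 0.    -0.001 -1.   ] F [-0.2 -0.7 -6.2] w 0.406
scene saddle_top 0.69 (np.int64(383), np.int64(215)) [0.621 0.186 0.083]
scene saddle_top 0.54 (np.int64(322), np.int64(210)) [0.563 0.044 0.096]
scene lift_pad 0.68 (np.int64(351), np.int64(209)) [0.563 0.127 0.08 ]
scene jack_grip 0.73 (np.int64(321), np.int64(210)) [0.562 0.042 0.096]
scene pad_top 0.73 (np.int64(276), np.int64(202)) [0.335 0.003 0.001]
scene pad_top 0.7 (np.int64(380), np.int64(216)) [0.622 0.177 0.082]
scene jack 0.61 (np.int64(326), np.int64(232)) [0.562 0.059 0.025]
top jack_grip 0.96 (np.int64(240), np.int64(206)) [0.51  0.038 0.269]
top pad_top 0.87 (np.int64(296), np.int64(210)) [ 0.53  -0.072  0.115]
top pad_top 0.32 (np.int64(132), np.int64(205)) [0.556 0.305 0.082]
top jack 0.84 (np.int64(240), np.int64(213)) [0.509 0.044 0.202]
```

View pics/g7.png

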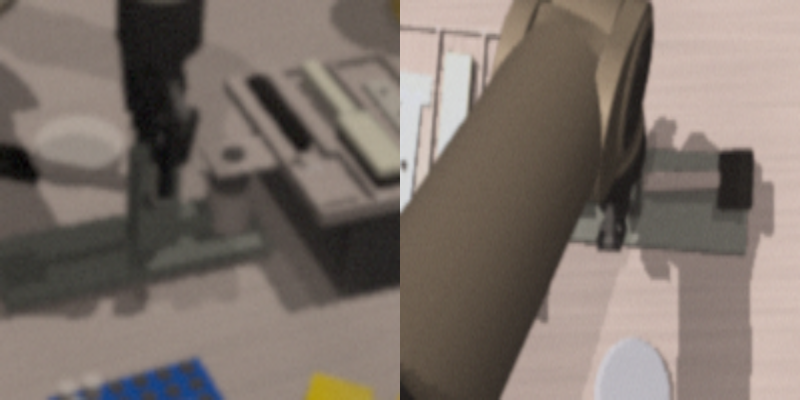

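In the left panel the saddle post (232,205) stands right under the ear disc (235,153). I'll set the jack down, release it and back off upward.

```bash
python3 -m pendant '[[0,0.001,0,0.003,0],[0,0,0,0.002,0],[0,0,0,0.001,0],[0,0,0,0,0],[0,0,0,0,0]]'
python3 -m pendant '[[0.045,0,0,0,0],[0.06,0,0,0,0],[0.07,0,0,0,0],[0.07,0,0,0,0],[0.07,0,0,0,0]]'
python3 -m pendant '[[0.07,0,0,-0.01,0],[0.07,0,0,-0.02,0],[0.07,0,0,-0.03,0],[0.07,0,0,-0.03,0],[0.07,0,0,-0.02,0],[0,-0.03,0,0,0],[0,-0.03,0,0,0],[0,-0.03,0,0,0],[0,-0.03,0,0,0],[0,-0.01,0,0,0],[0,0,0,0,0]]'
python3 - <<'E'
from h import *
p,d=bot.read_camera("top");s,e=bot.read_camera("scene")
for c,dd in(("scene",e),("top",d)):
  for n in("lift_pad","jack_grip","pad_top","jack","slot"):
    for r in bot.pinpoint(n,c)[:2]:
      u,v=np.round(r["at"]).astype(int);D=np.median(dd[max(v-1,0):v+2,max(u-1,0):u+2]);print(c,n,round(r["score"],2),(u,v),world(c,(u,v),D).round(3))
K,Rm,t=cam("top");v,u=np.mgrid[:420,:560];W=(np.stack([u,v,np.ones_like(u)],-1)@np.linalg.inv(K).T*d[...,None]-t)@Rm
g=cv2.cvtColor(p,cv2.COLOR_BGR2GRAY)
m=(abs(W[...,2]-.012)<.004)&(g<125)&(abs(W[...,0]-.545)<.06)&(W[...,1]>-.13)&(W[...,1]<.17);q=W[m][:,:2]
print(m.sum(),cv2.minAreaRect((q*1000).astype(np.float32)))
m=(W[...,2]>.085)&(W[...,2]<.125)&(g<60)&(abs(W[...,0]-.54)<.05)&(abs(W[...,1]+.08)<.05);print("pad",m.sum(),W[m].mean(0))
m=(W[...,2]>.083)&(W[...,2]<.096)&(abs(W[...,0]-.545)<.03)&(abs(W[...,1]-.057)<.03);print("block",m.sum(),W[m].mean(0))
cv2.imwrite("pics/g8.png",np.hstack([cv2.resize(s[160:280,250:410],(400,400)),cv2.resize(p[150:280,130:330],(400,400))]))
E
python3 go.py .54 -.078 .35 -4.2
```

```text
t: 19.52
eef_pos: [0.5454, 0.058, 0.2314]
tool_rot: [-0.0, 0.733, 0.681, 0.0]
contact_force: [-3.1, 0.7, 0.7]
gripper_width: 0.412
grasp_force: 91.5
t: 19.93
eef_pos: [0.5456, 0.0576, 0.2314]
tool_rot: [0.0, 0.733, 0.681, 0.0]
contact_force: [-0.1, 0.6, -0.3]
gripper_width: 0.817
grasp_force: 0.0
t: 20.85
eef_pos: [0.5351, -0.0754, 0.3422]
tool_rot: [0.001, 0.735, 0.678, 0.0]
contact_force: [-0.1, 0.7, 0.5]
gripper_width: -0.001
grasp_force: 0.0
scene lift_pad 0.79 (np.int64(351), np.int64(208)) [0.56  0.128 0.081]
scene lift_pad 0.57 (np.int64(274), np.int64(207)) [ 0.527 -0.071  0.111]
scene jack_grip 0.88 (np.int64(320), np.int64(213)) [0.559 0.041 0.086]
scene pad_top 0.8 (np.int64(273), np.int64(208)) [ 0.533 -0.075  0.112]
scene jack 0.72 (np.int64(325), np.int64(235)) [0.56  0.057 0.015]
scene slot 0.59 (np.int64(368), np.int64(198)) [0.543 0.187 0.089]
top lift_pad 0.82 (np.int64(211), np.int64(205)) [0.553 0.123 0.079]
top jack_grip 0.9 (np.int64(240), np.int64(208)) [0.431 0.003 0.638]
top jack 0.81 (np.int64(238), np.int64(217)) [0.42  0.004 0.65 ]
top slot 0.77 (np.int64(176), np.int64(214)) [0.53  0.199 0.094]
143 ((548.4965209960938, 125.52851104736328), (65.99586486816406, 92.02980041503906), 71.13530731201172)
pad 0 [nan nan nan]
block 6 [0.55839017 0.07567433 0.08837166]
t 21.45 shift mm [-6.1  4.6 -8.9] yaw 0.02 q7 0.38 toolY -4.2 tilt [-0.  0. -1.] F [ 0.5 -0.1 -0.2] w -0.0<stdin>:11: RuntimeWarning: Mean of empty slice.
  ret = um.true_divide(
```

View pics/g8.png

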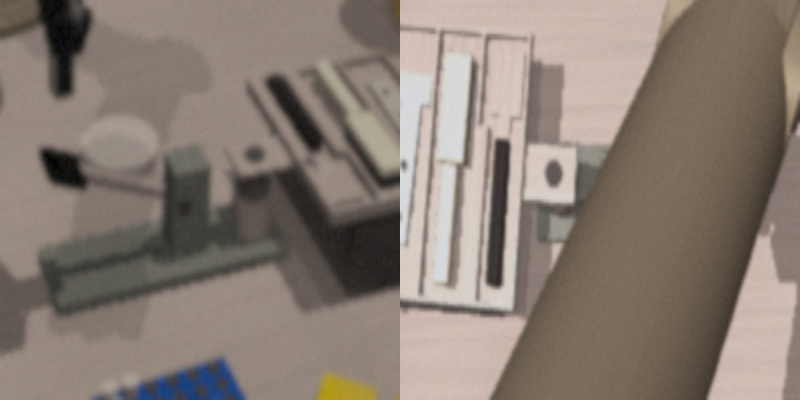

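The jack stands released with its saddle under the ear: left panel post (250,205), disc (255,155). The closed fingers are over the press pad (65,165), so I'll press down in stages while watching the force.

```bash
python3 -m pendant '[[0,0,0,0.015,0],[0,0,0,0.02,0],[0,0,0,0.015,0],[0,0,0,0.006,0],[0,0,0,0,0]]'
python3 -m pendant '[[0,0,0,0.004,0],[0,0,0,0.004,0],[0,0,0,0.004,0],[0,0,0,0,0]]'
python3 go.py .5353 -.08 .22 -4.2
python3 -m pendant '[[0,-0.001,0,0.005,0],[0,-0.001,0,0.006,0],[0,-0.001,0,0.006,0],[0,-0.001,0,0.006,0],[0,-0.001,0,0.005,0],[0,0,0,0,0]]'
python3 go.py .5353 -.08 .22 -4.2
```

```text
t: 21.87
eef_pos: [0.5355, -0.0717, 0.2842]
tool_rot: [-0.001, 0.733, 0.681, -0.001]
contact_force: [-0.8, 1.1, 1.4]
gripper_width: -0.004
grasp_force: 0.8
t: 22.2
eef_pos: [0.5361, -0.072, 0.2732]
tool_rot: [0.0, 0.733, 0.681, 0.0]
contact_force: [1.2, -0.3, 3.1]
gripper_width: 0.0
grasp_force: 1.0
t 22.2 shift mm [-8.  -0.3 53.2] yaw -0.01 q7 0.46 toolY -4.2 tilt [ 0.001 -0.    -1.   ] F [ 1.2 -0.3  3.1] w 0.0
t: 22.7
eef_pos: [0.536, -0.0771, 0.2448]
tool_rot: [0.0, 0.733, 0.681, 0.0]
contact_force: [0.4, 0.5, 6.8]
gripper_width: -0.002
grasp_force: 3.4
t 22.7 shift mm [-3.  -0.5 24.8] yaw -0.02 q7 0.51 toolY -4.2 tilt [ 0.001 -0.    -1.   ] F [0.4 0.5 6.8] w -0.002
```

```bash
python3 -m pendant '[[0,-0.001,0,0.005,0],[0,-0.001,0,0.006,0],[0,0,0,0.006,0],[0,0,0,0.004,0],[0,0,0,0.002,0],[0,0,0,0,0]]'
python3 go.py .5353 -.08 .22 -4.2
python3 -m pendant '[[0,0,0,0.001,0],[0,0,0,0.001,0],[0,0,0,0.001,0],[0,0,0,0,0]]'
python3 go.py .5353 -.08 .22 -4.2
```

```text
t: 23.2
eef_pos: [0.5361, -0.0776, 0.2221]
tool_rot: [-0.001, 0.732, 0.681, 0.001]
contact_force: [0.5, 3.9, 9.0]
gripper_width: 0.006
grasp_force: 4.1
t 23.2 shift mm [-2.4 -0.6  2.1] yaw 0.05 q7 0.54 toolY -4.1 tilt [ 0.001  0.002 -1.   ] F [0.5 3.9 9. ] w 0.006
t: 23.53
eef_pos: [0.5362, -0.0778, 0.2205]
tool_rot: [-0.001, 0.732, 0.681, 0.002]
contact_force: [-4.8, 6.1, 23.2]
gripper_width: 0.003
grasp_force: 11.0
t 23.53 shift mm [-2.2 -0.7  0.5] yaw 0.04 q7 0.54 toolY -4.2 tilt [ 0.001  0.004 -1.   ] F [-4.8  6.1 23.2] w 0.003
```

```bash
python3 -m pendant '[[0,0,0,-0.0005,0],[0,0,0,0,0],[0,0,0,0,0]]'
python3 - <<'E'
from h import *
p,d=bot.read_camera("top");s,e=bot.read_camera("scene")
for c,dd in(("scene",e),("top",d)):
  for n in("lift_pad","jack_grip","jack","pad_top"):
    for r in bot.pinpoint(n,c)[:1]:
      u,v=np.round(r["at"]).astype(int);D=np.median(dd[v-1:v+2,u-1:u+2]);print(c,n,round(r["score"],2),(u,v),world(c,(u,v),D).round(3))
cv2.imwrite("pics/g9.png",np.hstack([cv2.resize(s[140:270,250:450],(400,400)),cv2.resize(p[150:280,110:310],(400,400))]))
E
python3 go.py .5353 -.08 .22 -4.2
```

```text
t: 23.78
eef_pos: [0.5361, -0.0778, 0.2208]
tool_rot: [-0.001, 0.732, 0.681, 0.002]
contact_force: [-3.7, 5.9, 18.6]
gripper_width: 0.001
grasp_force: 9.0
scene lift_pad 0.82 (np.int64(352), np.int64(197)) [0.555 0.131 0.111]
scene jack_grip 0.85 (np.int64(321), np.int64(215)) [0.561 0.043 0.08 ]
scene jack 0.86 (np.int64(325), np.int64(235)) [0.561 0.057 0.016]
scene pad_top 0.82 (np.int64(271), np.int64(230)) [ 0.543 -0.085  0.056]
top lift_pad 0.94 (np.int64(205), np.int64(205)) [0.547 0.131 0.109]
top jack_grip 0.64 (np.int64(369), np.int64(145)) [ 0.694 -0.252  0.067]
top jack 0.51 (np.int64(115), np.int64(199)) [ 0.59   0.378 -0.001]
t 24.28 shift mm [-2.3 -0.7  0.8] yaw 0.04 q7 0.54 toolY -4.2 tilt [ 0.001  0.004 -1.   ] F [-2.9  4.8 18.6] w 0.002
```

View pics/g9.png

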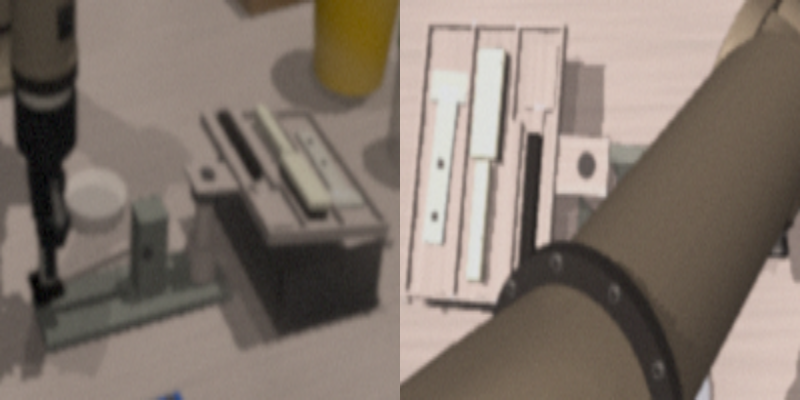

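The saddle post (left panel (203,240)) carries the ear, whose top is at about 0.109 m. The handle is at its stop with 18 N on it, and the spatula, brush and bracket are in place. I'm handing in.

```bash
python3 -c "
from station import bot
print(bot.hand_in())"
```

```text
the job is handed in; nothing more can be done
None
```

I handed the job in at about 24 s: the spatula lies in the keyed compartment, the jack stands under the ear, and the gripper holds its handle at the down stop with the tray lifted to about 0.10 m; the judge's verdict was not shown.

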